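# Offer up the gate of a compass cradle to its hinge and hold it for pinning

## Robot

A 6-joint arm with a two-finger parallel gripper is mounted at the origin on the work surface. World frame = base frame: x ahead of the robot, y to its left, z up, the work surface at z = 0. Lengths are in m, angles in rad, forces in N, time in s.
With the tool pointing down it reaches from about 0.375 to 0.925 m from the base axis. Payload 5.7 kg.
Tool frame: the origin (TCP) lies between the finger pads; the fingertips stand 11 mm ahead of it and the grasp point (between the pads) lies 8 mm behind it; z points along the fingers, y is the line along which they close (so a half turn about z gives the same grasp; the last joint's range is limited). The gripper opens to 85 mm and grips with 20 to 120 N. Pads are 22 mm wide; open, the fingers measure 114 mm over their backs; the gripper's body (76 mm by 85 mm) begins 54 mm behind the grasp point. The pads swing forward as they close: fully open they stand 13 mm farther back than shut.
Start: joints at [-0.115, 0.359, 1.51, -0, 1.272, -0.115], TCP at [0.6, -0, 0.242] pointing down, gripper open.
Joint ranges: [-2.97, 2.97], [-1.01, 2.36], [0.21, 2.38], [-0.96, 4.11], [0.2, 2.71], [-2.98, 2.98]. Speed limits (rad/s): [2.39, 2.39, 3.14, 3.14, 3.14, 3.14].

## Interface

Orientations are given as a rotation vector (axis times angle).
In Python, from bench import ctrl, cams, job_done gives the robot as it stands.
- The arm moves only by the tool carry_out, never from a script. Its argument "targets" is a list that holds one entry, the list of rows, each a list of 7 numbers: the shift along the tool's x, y, z in cm, then the turn, a rotation vector about the tool's x, y, z in degrees, then the closure, from 0 (fully open) to 1 (shut). In form: [[[x, y, z, wx, wy, wz, hand], ...]]. A call has 1 to 8 rows; each row shifts and turns the commanded pose from where the row before left it, along the tool's axes as they then stand; what a row does not reach is not made up. A row lasts 1/12 s, in which the tool goes at most 41.7 mm and 7.16 degrees, less where a joint would pass 70% of its speed; a pose out of reach is approached as far as the arm can. A call is refused whole if a number of a shift passes 4.17 or a number of a turn 7.16, either way. A call with a gripper value outside its range is refused whole. The fingers move at their own pace and stop on an object; "force" is the grip in N (left out, the last holds). Time passes only in rows, so rows that do not move let the fingers close. It gives the time, the measured TCP pose, the force, the opening and the grip force at its end, in the units of the state.
- ctrl.get_state(): the state, without advancing time (a new reading comes with each control period).
- cams.read_camera(name): name is "scene" or "side" or "wrist"; returns a dict with "img" (420x560x3 uint8, red, green, blue), "camera_matrix" (3x3 intrinsics, pixels), "k1" (the pictures are not rectified: a ray, as slopes to the right and down, at radius r is drawn at 1 + k1 r^2 times it, then the intrinsics apply), "rvec" (rotation vector, rad) and "tvec" (3), from world to camera coordinates, as OpenCV has them. Camera axes: x right, y down, z forward; pixel columns grow to the right and rows downward; lengths in m; the calibration is good to about 2 mm. A picture is of the moment at which its call begins. There is no depth.
- job_done(): hands the job in; it is judged then, once.
The state is a dict: "time_s": time; "q": joint angles; "dq": joint speeds; "joint_efforts": joint torques, N m; "position": TCP position; "tcp_rot": TCP orientation; "wrist_force": force on the tool from outside, world axes, zero at the start; "wrist_torque": the same for the moment, N m; "gripper_width": finger opening in m; "grasp_force": force on a finger pad.
Only numpy, scipy, OpenCV 4.12 (cv2) and the standard library are available. Lean on these libraries where they do the work, as an engineer would, in place of code of your own. Each camera call takes 0.05 s, during which the arm holds its last target. There are 200 camera calls.

## Task

I am about to tap the hinge pin into the compass cradle with the mallet, so first take the blue ruler compass out of the cradle and, without dropping it, stand it on edge, fully down, in a free slot of the wooden rack, and leave it there. Then take the aluminium gate out of the rack and lower its knuckle between the cradle's two hinge knuckles, gate upright with its black pads facing the compass seat, until the holes are in line for the pin. Finish while still holding the gate there in the gripper, steady and hanging free, not resting on the cradle; leave the pin and everything else where it is.

Things in the scene. Friction and masses are not known exactly. Their poses are not given: they have to be found in the camera images.
- cradle: The compass cradle, a grey casting fixed to the bench. Origin on the bench under the compass seat; z up. Base 90 mm in x, 12 mm thick, y from -68 to +102 mm. Hinge on the +x side (see cradle_bore). At the +y end, beyond the gate's place, a brass cam lock bolt, drawn back (y over 57 mm, 83 mm high) with its bracket, and a stainless clamp knob.
- cradle_seat (a point): Middle of the seat floor, 20 mm above the cradle's origin. The compass stands here on edge, plane x = 0, between two back posts (14 mm square, y = +-45 mm, faces at x = -4 mm, tops 50 mm above this point, 76 mm free between) and two low lips (x = 4.5 to 9.5 mm, 12 mm high, same y).
- cradle_bore (a point): Middle of the cradle's hinge axis, 22 mm to +x of the cradle's origin, 27 mm above the bench; axes as the cradle's, hinge axis = y. Two fixed knuckles (tubes 16 mm outside, 8.8 mm bore, 25 mm long) lie on it either side of a 45 mm gap centred here. The saddle under the gap is 11 mm below the axis: a 16 mm knuckle in line has 3 mm free under it.
- gate: The loose gate, an aluminium hinge leaf of 0.2 kg, standing in the rack knuckle down. Origin at the middle of its knuckle's bore; y along the bore, z up the plate, x through it. Knuckle: tube 16 mm outside, 8.8 mm bore, 40 mm long. Plate 8 mm thick, 110 mm wide, from 12 to 80 mm above the origin; beside the knuckle its lower edge (12 mm) rests on the slot's floor.
- gate_grip (a point): Middle of the gate's solid top bar (46 to 80 mm above its origin, 8 mm thick), the place to grip; 63 mm above the gate's origin. Below the bar is a sight window 34 x 22 mm.
- gate_pads (a point): Point midway between the tips of the gate's two black pads (10 mm diameter, 14 mm long, on the gate's -x face at y = +-24 mm): 18 mm to -x and 35 mm up from the gate's origin. With the gate in place they point to the compass seat (-x of the cradle).
- compass: The blue acrylic ruler compass, 0.08 kg, standing on a long edge in the cradle. Origin at the middle of that edge, mid-thickness of the base plate; y along it, z up, x through it. Base plate 6 mm thick, 125 long, 58 high; on its -x face a black bezel, 50 mm diameter, 6 deep, centre y = +8, z = 29 mm. Over bezel and plate it is 12 mm thick (x = -9 to +3).
- rack: The beech slotted rack fixed to the bench, 176 mm in x, 100 in y, 64 high; origin on the bench under its middle, z up. Two cheeks (16 mm thick, at y = +-40 mm, 64 mm between) have four slots running along y, 44 mm apart in x, 10.5 mm wide, mouths rounded to about 20 mm, floor 32 mm above the bench, 32 mm deep. Between the cheeks it is open down to 8 mm.
- rack_slot0 (a point): Middle of the floor of rack slot 0 (counted along +x of the rack), 32 mm above the bench, midway between the cheeks; axes as the rack's, x across the slot. A thing standing in the slot may lean by up to about 0.15 rad.
- rack_slot1 (a point): Middle of the floor of rack slot 1 (counted along +x of the rack), 32 mm above the bench, midway between the cheeks; axes as the rack's, x across the slot. A thing standing in the slot may lean by up to about 0.15 rad.
- rack_slot2 (a point): Middle of the floor of rack slot 2 (counted along +x of the rack), 32 mm above the bench, midway between the cheeks; axes as the rack's, x across the slot. A thing standing in the slot may lean by up to about 0.15 rad.
- rack_slot3 (a point): Middle of the floor of rack slot 3 (counted along +x of the rack), 32 mm above the bench, midway between the cheeks; axes as the rack's, x across the slot. A thing standing in the slot may lean by up to about 0.15 rad.
- template: A yellow plate with a green ring, 7 x 110 x 70 mm, standing in another slot of the rack; origin at the middle of its lower edge, axes as the gate's. To be left alone.
- hinge_pin (a joint): The stainless hinge pin, 8 mm thick, with a 24 mm knob head, lying in the -y knuckle of the cradle and sticking out to -y, its head's end 137 mm from the hinge's middle, 27 mm above the bench. Slides stiffly (4 N); 0 m as set, grows as it is pushed in; at 0 its nose is 28 mm from the middle, clear of the gap. To be left alone.
- bezel_a: A grey aluminium bezel ring, 60 mm across, 9 mm high, loose on the bench; origin at the middle of its underside. To be left alone.
- bezel_b: A second bezel ring, the same. To be left alone.
- mallet: The round beech mallet, standing on its head's face (72 mm diameter, 85 mm high), handle level to +y, reaching 199 mm from the origin, 43 mm up; origin under the head. To be left alone.
Things that resemble listed ones, but are neither listed nor needed, are in the scene too. Of the things that look like the compass, the middle-sized one is meant. Leave any purple look-alike of the rack alone.

How it is judged:
On the way:
1. the compass stands on edge, fully down, in a slot of the rack, let go and at rest (((x of compass in the frame of rack_slot0 between -0.007 and 0.007 m and y of compass in the frame of rack_slot0 between -0.02 and 0.02 m and z of compass in the frame of rack_slot0 between -0.004 and 0.004 m) or (x of compass in the frame of rack_slot1 between -0.007 and 0.007 m and y of compass in the frame of rack_slot1 between -0.02 and 0.02 m and z of compass in the frame of rack_slot1 between -0.004 and 0.004 m) or (x of compass in the frame of rack_slot2 between -0.007 and 0.007 m and y of compass in the frame of rack_slot2 between -0.02 and 0.02 m and z of compass in the frame of rack_slot2 between -0.004 and 0.004 m) or (x of compass in the frame of rack_slot3 between -0.007 and 0.007 m and y of compass in the frame of rack_slot3 between -0.02 and 0.02 m and z of compass in the frame of rack_slot3 between -0.004 and 0.004 m)) and angle between compass's own z axis and vertical below 0.3 rad and contact force between the fingers and compass below 0.1 N and linear speed of compass below 0.02 m/s), for 0.3 s.
At the end, for the whole second after the job is handed in: Gate held (over 3 N), still, upright within 0.1 rad, pads to the seat, bore within 2.5 mm of the hinge axis in height and fore and aft, parallel within 0.05 rad, under 2 N on the cradle; compass let go on a slot floor (7 mm across, 20 along, 4 in height, tilt under 0.3 rad) (all of step 1 and x of gate in the frame of cradle_bore between -0.0025 and 0.0025 m and y of gate in the frame of cradle_bore between -0.0032 and 0.0032 m and z of gate in the frame of cradle_bore between -0.0025 and 0.0025 m and angle between the y axis of gate and the y axis of cradle_bore, either way round below 0.05 rad and angle between gate's own z axis and vertical below 0.1 rad and x of gate_pads in the frame of cradle_bore below -0.01 m and contact force between the fingers and gate above 3 N and contact force between gate and cradle below 2 N and linear speed of gate below 0.01 m/s and angular speed of gate below 0.1 rad/s); the arm keeps its last pose, push and grip.
It fails at once if the compass was let fall (over 0.5 m/s while the fingers do not touch it) (contact force between the fingers and compass below 0.05 N and linear speed of compass above 0.5 m/s).
It fails at once if the hinge pin was pushed in by more than 6 mm (value of joint hinge_pin above 0.006 m).
It fails at once if a bezel, the mallet or the yellow template was moved by more than 25 mm (distance of any of bezel_a, bezel_b, mallet, template from where it was at the start of the episode above 0.025 m).
It also fails if it takes over 67 s, if anything falls off the work surface, if the arm or the gripper's body presses on something with over 40 N, if the wrist force passes 120 N, or if a joint passes its speed limit or range.

## Working session

There is one attempt and no reset: what is moved stays moved. The work goes in short steps, Python scripts to look and compute and a tool call to move; the robot and the scene stay as the last step left them, time stands still between calls to the robot, and variables do not carry over. Pictures are saved under pics/ and viewed, at most 10 in all, crops included, and the job is handed in when it is done.

Besides the shell and the picture viewer there is one more tool, called after "Request:" in YAML: its name, and indented under it one key for each argument. carry_out: Moves the arm, as the interface text tells. Its arguments: {"type":"object","properties":{"targets":{"type":"array","items":{"type":"array","items":{"type":"array","items":{"type":"number"}}}},"force":{"type":"number"}},"required":["targets"]}

```bash
ls; mkdir -p pics; cat > h.py <<'E'
import numpy as np, cv2, pickle
from bench import ctrl, cams
def shot(name, fn):
    d=cams.read_camera(name); pickle.dump(d,open(f'pics/{fn}.pkl','wb'))
    cv2.imwrite(f'pics/{fn}.png',cv2.cvtColor(d['img'],cv2.COLOR_RGB2BGR)); return d
def load(fn): return pickle.load(open(f'pics/{fn}.pkl','rb'))
def ray(d,uv):
    K=np.array(d['camera_matrix']);R=cv2.Rodrigues(np.array(d['rvec'],float))[0];t=np.array(d['tvec'],float).ravel()
    p=cv2.undistortPoints(np.array([[uv]],float),K,np.array([d['k1'],0,0,0,0.]))[0,0]
    return -R.T@t, R.T@np.array([p[0],p[1],1])
def onz(d,uv,z):
    c,v=ray(d,uv); return c+v*(z-c[2])/v[2]
def tri(obs):
    A=np.zeros((3,3));b=np.zeros(3)
    for d,uv in obs:
        c,v=ray(d,uv);v=v/np.linalg.norm(v);P=np.eye(3)-np.outer(v,v);A+=P;b+=P@c
    return np.linalg.solve(A,b)
def proj(d,X):
    return cv2.projectPoints(np.array(X,float).reshape(-1,1,3),np.array(d['rvec'],float),np.array(d['tvec'],float),np.array(d['camera_matrix']),np.array([d['k1'],0,0,0,0.]))[0][:,0]
E
python3 - <<'E'
from h import *
for n in ('scene','side','wrist'):
    d=shot(n,n+'0'); R=cv2.Rodrigues(np.array(d['rvec'],float))[0]; print(n,(-R.T@np.array(d['tvec']).ravel()).round(3),R[2].round(2),d['k1'],d['camera_matrix'][0])
a,b=[cv2.imread(f'pics/{n}0.png') for n in('scene','side')]
print(ctrl.get_state())
E
```

```text
pics
scene [ 1.051 -0.04   0.614] [-0.72  0.01 -0.69] -0.06276936234019612 [407.85544207   0.         274.53649868]
side [0.278 0.623 0.892] [ 0.24 -0.6  -0.77] 0.005536908233201603 [504.33951019   0.         278.23616731]
wrist [0.598 0.073 0.374] [-0.   -0.29 -0.96] -0.011885057090729744 [369.80648167   0.         287.67083817]
{'time_s': 0.15, 'q': array([-1.15095735e-01,  3.59361910e-01,  1.51117743e+00, -1.64896055e-05,
        1.27251585e+00, -1.15097151e-01]), 'dq': array([ 1.69552549e-04, -2.97569729e-03, -3.01435377e-03, -1.68280295e-03,
       -7.51507129e-05, -2.73869463e-04]), 'joint_efforts': array([ 1.72794025e-04, -5.28028965e+01, -2.78930157e+01, -4.07995576e-04,
        8.21093854e-03, -1.54210170e-05]), 'position': array([5.99489673e-01, 4.81502879e-05, 2.41635806e-01]), 'tcp_rot': array([-2.22063078e+00, -2.22064471e+00,  1.44603863e-03]), 'wrist_force': array([ 0.56708539,  0.02109991, -0.45215445]), 'wrist_torque': array([-0.04094107, -0.02965369, -0.00609326]), 'grasp_force': 0.0, 'gripper_width': 0.08531220454192681}
```

View pics/scene0.png

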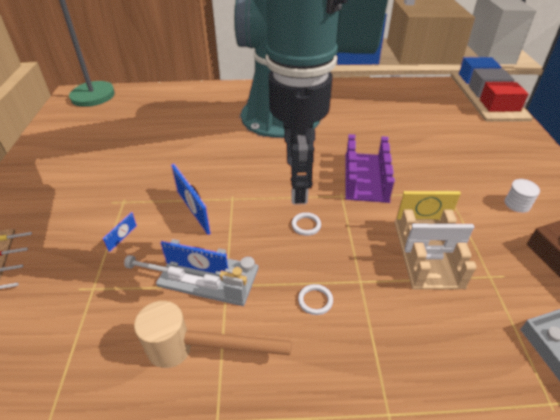

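View pics/side0.png

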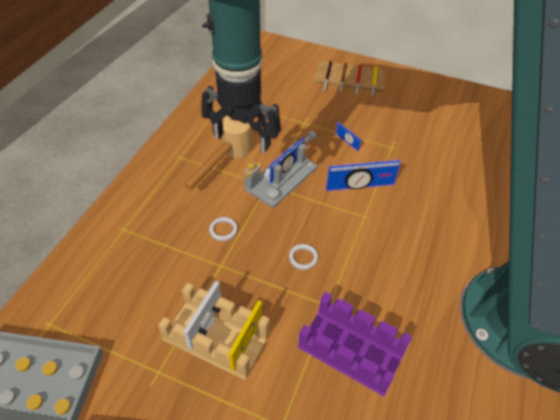

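```bash
cat >> h.py <<'E'
def crop(fn,x0,y0,x1,y1,s,step=10):
    im=cv2.imread(f'pics/{fn}.png')[y0:y1,x0:x1]; im=cv2.resize(im,None,fx=s,fy=s,interpolation=cv2.INTER_CUBIC)
    for x in range(-(-x0//step)*step,x1,step):
        cv2.line(im,((x-x0)*s+s//2,0),((x-x0)*s+s//2,6),(0,255,255),1); cv2.putText(im,str(x),((x-x0)*s-8,16),0,.35,(255,255,255),1)
    for y in range(-(-y0//step)*step,y1,step):
        cv2.line(im,(0,(y-y0)*s+s//2),(6,(y-y0)*s+s//2),(0,255,255),1); cv2.putText(im,str(y),(8,(y-y0)*s+s//2+4),0,.35,(255,255,255),1)
    return im
def mont(ims,fn,vert=True):
    m=max(i.shape[1 if vert else 0] for i in ims)
    ims=[cv2.copyMakeBorder(i,0,0 if vert else m-i.shape[0],0,m-i.shape[1] if vert else 0,cv2.BORDER_CONSTANT) for i in ims]
    o=(np.vstack if vert else np.hstack)(ims); print(o.shape); cv2.imwrite(f'pics/{fn}.png',o)
E
python3 - <<'E'
from h import *
mont([crop('scene0',105,230,265,305,4),crop('side0',230,122,325,208,3)],'A')
mont([crop('scene0',390,182,480,292,5),crop('side0',155,278,275,380,3)],'B',False)
E
```

```text
(558, 640, 3)
(550, 810, 3)
```

View pics/A.png

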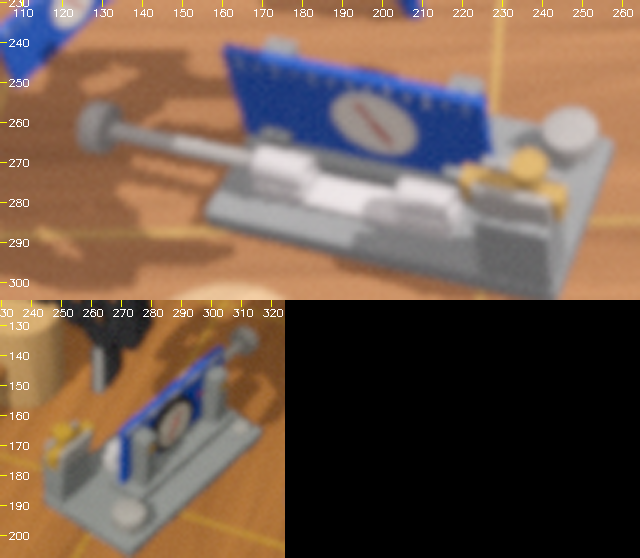

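View pics/B.png

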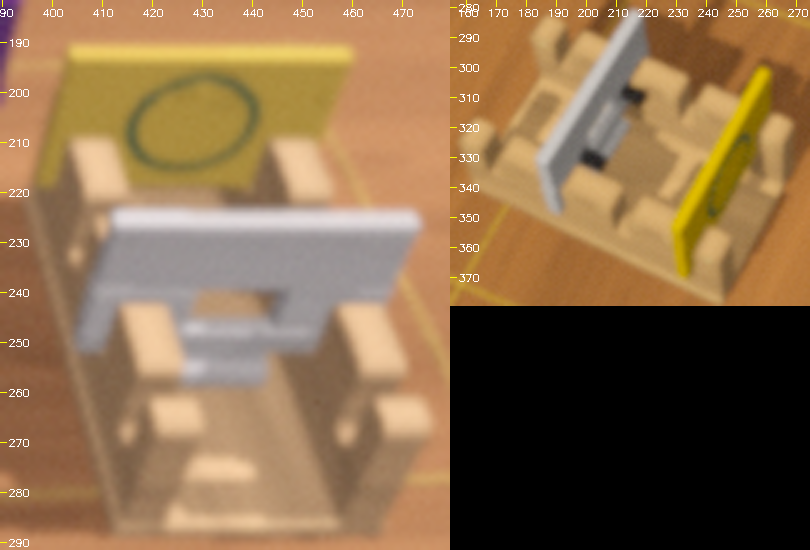

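Three compass look-alikes in the scene picture: small at (120,232), large at (190,200), middle-sized standing in the cradle at (195,260). The last one fits by size and by standing in the cradle, and the crop confirms it (bezel facing −x). Tan rack at (435,240): the template is in the slot nearest the robot and the gate is in the third, with its pads towards −x. The second and the outermost slots are free.

```bash
cat >> h.py <<'E'
from scipy.optimize import least_squares
def W(p,L):
    c,s=np.cos(p[2]),np.sin(p[2]);L=np.atleast_2d(np.array(L,float))
    return np.c_[p[0]+c*L[:,0]-s*L[:,1],p[1]+s*L[:,0]+c*L[:,1],L[:,2]]
def fit(obs,p0,name):
    def f(p): return np.concatenate([(proj(d,W(p,L))[0]-uv) for d,L,uv in obs])
    r=least_squares(f,p0,loss='soft_l1',f_scale=1.); print(name,r.x[:2].round(4),'yaw deg',np.degrees(r.x[2]).round(2)); print(f(r.x).reshape(-1,2).round(1).tolist()); return r.x
E
python3 - <<'E'
from h import *
S=load('scene0');D=load('side0')
cr=[(S,(45,-68,12),(156.7,283)),(S,(45,102,0),(243.3,304.5)),(S,(-45,102,12),(258.2,265)),(S,(22,-137,27),(127.5,262)),(S,(22,-47.5,27),(167.5,269.5)),(S,(22,47.5,27),(218.7,281)),
(D,(-11,45,70),(277.7,166)),(D,(-11,-45,70),(301.7,145.3)),(D,(45,102,12),(244.3,187.7)),(D,(-45,102,0),(273.3,206.3)),(D,(-45,-68,12),(316.7,166))]
co=[(S,(3,-62.5,78),(161,241.2)),(S,(3,62.5,78),(226.5,255.5)),(S,(3,62.5,20),(227.7,269.2)),(D,(0,62.5,78),(270.5,166.5)),(D,(0,62.5,20),(271,183)),(D,(0,-62.5,78),(303.7,137.7))]
ga=[(S,(4,-55,100),(411.6,227.6)),(S,(4,55,100),(474,227.6)),(S,(-4,-55,100),(413,224)),(S,(-4,55,100),(472.6,224)),(S,(4,-55,32),(405.4,252)),(D,(4,55,100),(185.3,330.7)),(D,(-4,55,100),(189.3,333)),(D,(0,-55,100),(217.3,281.3))]
te=[(S,(3.5,-55,102),(403,194.4)),(S,(3.5,55,102),(460.4,194)),(D,(0,55,102),(232,352)),(D,(0,-55,102),(261.7,300.3))]
ra=[(S,(88,-50,0),(412.6,288.4)),(S,(88,-48,64),(420.4,268.4)),(S,(88,-32,64),(431.4,268.4)),(S,(88,32,64),(466,268.4)),(S,(88,48,64),(476.6,268.4)),(D,(-88,50,0),(245.7,379))]
mm=lambda o:[(d,np.array(L)/1000,np.array(u)) for d,L,u in o]
for o,p,n in((cr,(.7,-.25,-.2),'cradle'),(co,(.7,-.25,-.2),'compass'),(ga,(.65,.25,0),'gate'),(te,(.6,.25,0),'template'),(ra,(.65,.25,0),'rack')): fit(mm(o),p,n)
E
```

```text
cradle [ 0.5741 -0.1747] yaw deg -16.21
[[-1.3, -0.0], [0.9, 2.1], [-0.0, -1.2], [-1.5, -1.0], [1.8, 1.0], [-0.7, -0.0], [0.2, 1.3], [0.0, 1.1], [-0.6, -0.7], [0.0, 2.8], [0.5, -1.0]]
compass [ 0.5709 -0.1765] yaw deg -16.52
[[-0.8, 0.2], [-0.7, -0.6], [1.1, 6.3], [0.3, 0.2], [-0.4, 1.1], [0.6, 0.3]]
gate [0.5563 0.2663] yaw deg -1.57
[[0.9, -0.4], [-0.5, -1.0], [-1.6, -0.1], [-0.7, -0.6], [-1.0, 0.4], [-1.7, 0.7], [-1.6, 0.2], [-0.3, 0.1]]
template [0.4683 0.2708] yaw deg -3.07
[[-0.6, -1.5], [-1.3, -0.5], [-1.4, 1.2], [-0.7, -0.3]]
rack [0.5365 0.2683] yaw deg -1.77
[[-0.8, 2.1], [1.0, 0.0], [-0.9, -0.0], [1.0, -0.4], [-0.6, -0.6], [-0.2, 0.3]]
```

Request:
carry_out:
  targets:
    - [[-3.5,-0.55,0,0,0,3,0],[-3.5,-0.55,0,0,0,3,0.1],[-3.3,-0.7,0,0,0,3,0.2],[-3.2,-0.8,0,0,0,3,0.3],[-3.0,-1.2,0,0,0,4.4,0.4],[0,0,0,0,0,0,0.4],[0,0,0,0,0,0,0.4]]

```text
time_s: 0.73
position: [0.5449, -0.1601, 0.242]
tcp_rot: [-2.517, -1.878, 0.001]
wrist_force: [-1.0, 0.3, -0.3]
gripper_width: 0.0512
grasp_force: 0.0
```

```bash
python3 - <<'E'
from h import *
shot('wrist','w1'); s=ctrl.get_state(); print(s['position'],s['gripper_width'],cv2.Rodrigues(s['tcp_rot'])[0].round(3).tolist())
im=cv2.imread('pics/w1.png'); mont([crop('w1',100,100,460,400,2,20)],'w1c')
E
```

```text
[ 0.54561778 -0.15912249  0.24213063] 0.05133272095486967 [[0.283, 0.959, -0.0], [0.959, -0.283, 0.001], [0.001, -0.0, -1.0]]
(600, 720, 3)
```

View pics/w1c.png

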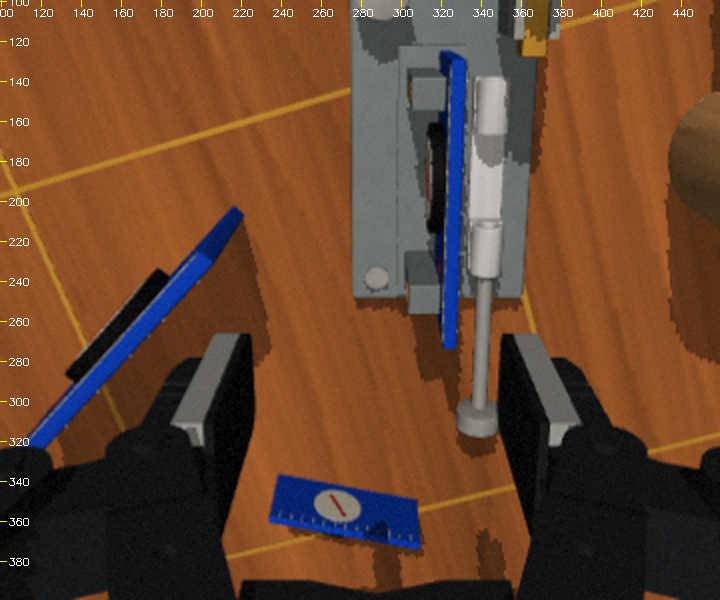

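The wrist crop shows the compass top edge from about (328,128) to (325,274) in full-picture pixels. The base near corners are at (276,249) and (361,248), and the knuckles run along (345,138) to (343,238).

```bash
cat > f1.py <<'E'
from h import *
w=load('w1')
c=lambda x,y:np.array((x/2+100,y/2+100))-.25
cr=[((-45,-68,12),(353,298)),((45,-68,12),(522,297)),((22,-47.5,31),(486,276)),((22,47.5,31),(490,77)),((22,-22.5,31),(486,221)),((22,22.5,31),(490,134)),((-18,-52,70),(405,283)),((-18,38,70),(411,109)),((-18,-38,70),(407,250)),((22,-137,27),(478,420))]
co=[((-3,-62.5,78),(443,348)),((3,-62.5,78),(457,348)),((-3,62.5,78),(449,53)),((3,62.5,78),(466,60))]
mm=lambda o:[(w,np.array(L)/1000,c(*u)) for L,u in o]
fit(mm(cr),(.57,-.17,-.28),'cradle'); fit(mm(co),(.57,-.17,-.28),'compass')
E
python3 f1.py
```

```text
cradle [ 0.573  -0.1742] yaw deg -16.2
[[-1.0, -0.6], [0.0, -0.6], [-0.6, -2.1], [1.3, -0.6], [0.4, 1.0], [0.2, -1.8], [1.0, 14.5], [-1.3, -0.2], [0.1, 16.2], [-0.2, 3.5]]
compass [ 0.5727 -0.1776] yaw deg -16.24
[[0.1, 0.0], [-0.1, -0.0], [0.4, 1.8], [-0.4, -1.7]]
```

Request:
carry_out:
  targets:
    - [[-0.5,1.4,0,0,0,-0.2,0.4],[0,1.4,1,0,0,0,0.4],[0,0,3.2,0,0,0,0.4],[0,0,3.2,0,0,0,0.4],[0,0,2.6,0,0,0,0.4],[0,0,1,0,0,0,0.4],[0,0,0,0,0,0,0.4],[0,0,0,0,0,0,0.4]]

```text
time_s: 1.45
position: [0.5719, -0.1708, 0.1325]
tcp_rot: [-2.511, -1.888, 0.0]
wrist_force: [0.7, 1.2, 0.5]
gripper_width: 0.0513
grasp_force: 0.0
```

```bash
python3 - <<'E'
from h import *
shot('wrist','w2'); s=ctrl.get_state(); print(s['position'],s['gripper_width'],cv2.Rodrigues(s['tcp_rot'])[0].round(3).tolist())
mont([crop('w2',150,130,450,430,2,20)],'w2c')
E
```

```text
[ 0.57264042 -0.17138048  0.13352177] 0.05108224374243598 [[0.278, 0.961, 0.002], [0.961, -0.278, -0.001], [-0.0, 0.002, -1.0]]
(580, 600, 3)
```

View pics/w2c.png

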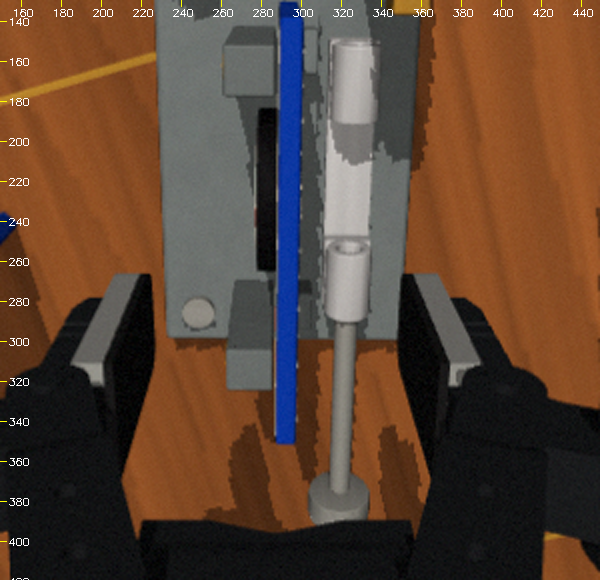

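The fingers at (226,270) and (350,270) straddle the compass: plate plus bezel is at 279–300, mid within 1–2 mm. Going down and closing.

Request:
carry_out:
  targets:
    - [[0,0,2.5,0,0,0,0.4],[0,0,2.2,0,0,0,0.4],[0,0,1.8,0,0,0,0.4],[0,0,1.4,0,0,0,0.4],[0,0,0,0,0,0,0.6],[0,0,0,0,0,0,0.9],[0,0,0,0,0,0,1],[0,0,0,0,0,0,1]]
  force: 30

```text
time_s: 2.17
position: [0.573, -0.1722, 0.0553]
tcp_rot: [2.51, 1.884, 0.003]
wrist_force: [0.0, -0.4, 3.7]
gripper_width: 0.0114
grasp_force: 33.0
```

Request:
carry_out:
  targets:
    - [[0,0,0,0,0,0,1],[0,0,0,0,0,0,1],[0,0,0,0,0,0,1],[0,0,0,0,0,0,1]]

```text
time_s: 2.5
position: [0.573, -0.1722, 0.0553]
tcp_rot: [2.51, 1.884, 0.003]
wrist_force: [-0.2, 0.6, 7.0]
gripper_width: 0.0115
grasp_force: 33.6
```

Request:
carry_out:
  targets:
    - [[0,0,-0.5,0,0,0,1],[0,0,-1.5,0,0,0,1],[0,0,-2.5,0,0,0,1],[0,0,-3.5,0,0,0,1],[0,0,-3.5,0,0,0,1],[0,0,-3.5,0,0,-4.8,1],[0,0,-3,0,0,-4.8,1],[0,0,-1.5,0,0,-4.9,1]]

```text
time_s: 3.17
position: [0.5728, -0.1722, 0.2534]
tcp_rot: [2.245, 2.189, 0.004]
wrist_force: [0.9, -0.3, -1.1]
gripper_width: 0.0114
grasp_force: 32.6
```

Request:
carry_out:
  targets:
    - [[2,0.2,0,0,0,0,1],[3.5,0.3,0,0,0,0,1],[4,0.4,0,0,0,0,1],[4,0.4,0,0,0,0,1],[4,0.4,0,0,0,0,1],[4,0.4,0,0,0,0,1],[4,0.4,0,0,0,0,1],[4,0.4,0,0,0,0,1]]

```text
time_s: 3.83
position: [0.6086, 0.1243, 0.2489]
tcp_rot: [2.254, 2.188, 0.0]
wrist_force: [1.3, -0.4, -0.4]
gripper_width: 0.0115
grasp_force: 32.6
```

Request:
carry_out:
  targets:
    - [[4,0.3,0,0,0,0,1],[4,0.2,0,0,0,0,1],[4,0,0,0,0,0,1],[3.5,0,0,0,0,0,1],[2,0,0,0,0,0,1],[0,0,0,0,0,0,1],[0,0,0,0,0,0,1],[0,0,0,0,0,0,1]]

```text
time_s: 4.5
position: [0.6189, 0.2965, 0.2484]
tcp_rot: [2.254, 2.188, -0.001]
wrist_force: [-0.4, -1.0, -1.1]
gripper_width: 0.0119
grasp_force: 32.6
```

```bash
python3 - <<'E'
from h import *
shot('wrist','w3'); s=ctrl.get_state(); print(s['position'],s['gripper_width'],s['grasp_force'],cv2.Rodrigues(s['tcp_rot'])[0].round(3).tolist())
mont([crop('w3',80,20,460,320,2,20)],'w3c')
E
```

```text
[0.61905415 0.29598083 0.2484118 ] 0.011317465565194893 32.57109045982361 [[0.03, 1.0, -0.0], [1.0, -0.03, -0.001], [-0.001, -0.0, -1.0]]
(600, 760, 3)
```

View pics/w3c.png

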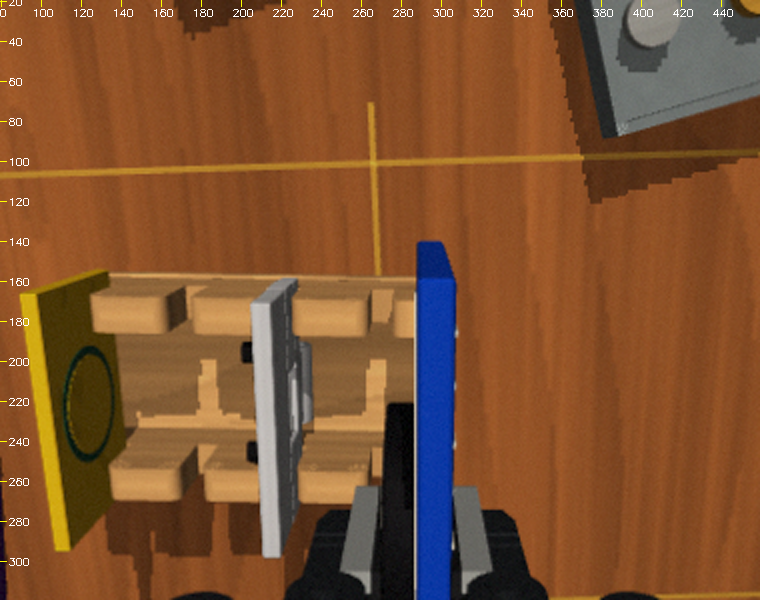

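Held compass shows straight in the fingers. The gate top edge runs (206,172) to (215,298), and the teeth between the gate slot and the outer slot are centred at (246,187) and (248,271). The outer slot beside the held compass is free.

```bash
cat > f3.py <<'E'
from h import *
w=load('w3')
c=lambda x,y:np.array((x/2+80,y/2+20))-.25
ga=[((-4,55,100),(253,303)),((4,55,100),(271,300)),((-4,-55,100),(263,557)),((4,-55,100),(281,556))]
ra=[((44,32,64),(331.5,335)),((44,-48,64),(335,502)),((-44,32,64),(131,333)),((-44,-48,64),(147,501))]
co=[((-3,62.5,0),(417,278)),((3,62.5,0),(455,278))]
mm=lambda o:[(w,np.array(L)/1000,c(*u)) for L,u in o]
fit(mm(ga),(.55,.26,0),'gate'); r=fit(mm(ra),(.53,.26,0),'rack')
for i in(2,3): print('slot',i,W(r,[(-.066+.044*i,0,.032)]).round(4))
s=ctrl.get_state();z=s['position'][2]+.008+.016
print('compass top y-end if z top',z,[onz(w,c(x,278),z).round(4) for x in(417,455)], s['position'])
E
python3 f3.py
```

```text
gate [0.5571 0.2665] yaw deg -2.89
[[-0.8, -1.2], [0.7, 0.5], [-0.2, -0.1], [0.2, 0.6]]
rack [0.536 0.269] yaw deg -2.34
[[-0.0, 0.2], [0.1, 0.1], [-0.3, 0.1], [0.3, -0.4]]
slot 2 [[0.5579 0.2681 0.032 ]]
slot 3 [[0.6019 0.2663 0.032 ]]
compass top y-end if z top 0.27241179726525694 [array([0.6198, 0.3536, 0.2724]), array([0.6253, 0.3534, 0.2724])] [0.61905415 0.29598083 0.2484118 ]
```

Request:
carry_out:
  targets:
    - [[-1.5,-0.9,0,0,0,0.5,1],[-1.6,-0.95,2,0,0,0,1],[0,0,3.5,0,0,0,1],[0,0,3.5,0,0,0,1],[0,0,3,0,0,0,1],[0,0,0.8,0,0,0,1],[0,0,0,0,0,0,1],[0,0,0,0,0,0,1]]

```text
time_s: 5.22
position: [0.6004, 0.2661, 0.1212]
tcp_rot: [2.265, 2.177, 0.0]
wrist_force: [-0.0, 0.4, -0.4]
gripper_width: 0.0115
grasp_force: 32.5
```

```bash
python3 - <<'E'
from h import *
shot('wrist','w4'); shot('scene','s4'); shot('side','d4'); s=ctrl.get_state(); print(s['position'],s['wrist_force'],cv2.Rodrigues(s['tcp_rot'])[0].round(3).tolist())
mont([crop('w4',120,100,400,400,2,20),crop('s4',400,170,480,290,3)],'w4c',False)
E
```

```text
[0.60153634 0.26716695 0.122799  ] [-0.02643963  0.134998   -1.56727291] [[0.039, 0.999, 0.004], [0.999, -0.039, 0.001], [0.001, 0.004, -1.0]]
(600, 800, 3)
```

View pics/w4c.png

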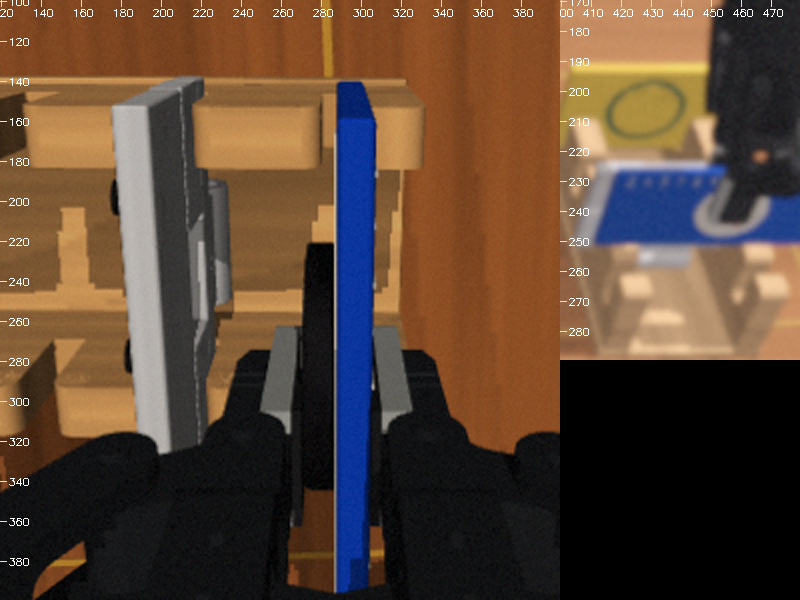

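```bash
python3 - <<'E'
from h import *
w=load('w4'); c=lambda x,y:np.array((x/2+120,y/2+100))-.25
e=onz(w,c(423,166),.062); print('rack end tooth (88,32)',e, '-> slot3 x at y32', e[0]-.022)
for x in(320,194): print(x,onz(w,c(x,166),.062))
a,b=[onz(w,c(x,82),.0875) for x in(337,360)]; print('compass bottom end',a,b)
a,b=[onz(w,c(x,120),.1455) for x in(336,376)]; print('compass top end',a,b)
r=(.536,.269,np.radians(-2.34)); print(W(r,[(.066,.0565,0),(.088,.032,0),(.066,.032,0)]))
E
```

```text
rack end tooth (88,32) [0.62374559 0.29759969 0.062     ] -> slot3 x at y32 0.6017455869328737
320 [0.59664589 0.29866865 0.062     ]
194 [0.56349933 0.29998673 0.062     ]
compass bottom end [0.60198234 0.32275735 0.0875    ] [0.60705774 0.3225579  0.0875    ]
compass top end [0.60167094 0.3229454  0.1455    ] [0.60749161 0.32271632 0.1455    ]
[[0.60425182 0.32275815 0.        ]
 [0.62523316 0.29738033 0.        ]
 [0.6032515  0.29827858 0.        ]]
```

Request:
carry_out:
  targets:
    - [[0,-0.1,1,0,0,0,1],[0,0,1.2,0,0,0,1],[0,0,1,0,0,0,1],[0,0,0.8,0,0,0,1],[0,0,0.5,0,0,0,1],[0,0,0.3,0,0,0,1],[0,0,0,0,0,0,1],[0,0,0,0,0,0,1]]

```text
time_s: 6.03
position: [0.5987, 0.2669, 0.072]
tcp_rot: [-2.264, -2.178, 0.001]
wrist_force: [0.7, 0.1, -0.5]
gripper_width: 0.0119
grasp_force: 32.5
```

Request:
carry_out:
  targets:
    - [[0,0,0.2,0,0,0,1],[0,0,0.15,0,0,0,1],[0,0,0.1,0,0,0,1],[0,0,0.05,0,0,0,1],[0,0,0,0,0,0,1],[0,0,0,0,0,0,1]]

```text
time_s: 6.53
position: [0.5987, 0.2669, 0.0674]
tcp_rot: [2.264, 2.178, 0.0]
wrist_force: [0.5, -0.4, -1.0]
gripper_width: 0.0114
grasp_force: 32.6
```

Request:
carry_out:
  targets:
    - [[0,0,0.1,0,0,0,1],[0,0,0,0,0,0,1],[0,0,0,0,0,0,1]]

```text
time_s: 6.78
position: [0.5988, 0.2669, 0.0673]
tcp_rot: [2.263, 2.178, 0.001]
wrist_force: [-1.6, -0.7, 5.1]
gripper_width: 0.0111
grasp_force: 33.8
```

Request:
carry_out:
  targets:
    - [[0,0,0.1,0,0,0,1],[0,0,0,0,0,0,1],[0,0,0,0,0,0,1]]

```text
time_s: 7.03
position: [0.5988, 0.2669, 0.0673]
tcp_rot: [2.263, 2.178, 0.001]
wrist_force: [-4.3, -0.7, 13.4]
gripper_width: 0.0117
grasp_force: 35.0
```

Contact exactly at the floor height (13 N). Easing off, opening slightly and withdrawing.

Request:
carry_out:
  targets:
    - [[0,0,-0.15,0,0,0,1],[0,0,0,0,0,0,0.85],[0,0,0,0,0,0,0.75],[0,0,0,0,0,0,0.65],[0,0,0,0,0,0,0.65],[0,0,0,0,0,0,0.65],[0,0,0,0,0,0,0.65]]

```text
time_s: 7.62
position: [0.5989, 0.2669, 0.0667]
tcp_rot: [2.264, 2.178, 0.0]
wrist_force: [1.1, -0.6, 0.7]
gripper_width: 0.0298
grasp_force: 0.3
```

Request:
carry_out:
  targets:
    - [[0,0,-1,0,0,0,0.65],[0,0,-2,0,0,0,0.65],[0,0,-3,0,0,0,0.65],[0,0,-3,0,0,0,0.65],[-2,-2.2,-3,0,0,0,0.65],[-2,-2.2,-2,0,0,0,0.65],[0,0,0,0,0,0,0.6],[0,0,0,0,0,0,0.6]]

```text
time_s: 8.28
position: [0.5534, 0.2285, 0.2086]
tcp_rot: [2.264, 2.177, 0.004]
wrist_force: [0.4, 0.3, -0.5]
gripper_width: 0.0341
grasp_force: 0.0
```

```bash
python3 - <<'E'
from h import *
shot('wrist','w5'); shot('scene','s5'); s=ctrl.get_state(); print(s['position'],s['gripper_width'],s['wrist_force'],cv2.Rodrigues(s['tcp_rot'])[0].round(3).tolist())
mont([crop('w5',130,100,410,400,2,20),crop('s5',400,180,480,290,3)],'w5c',False)
E
```

```text
[0.55370963 0.22905033 0.2064375 ] 0.03414405043255193 [-0.10803199  1.21977479 -0.27172928] [[0.039, 0.999, 0.0], [0.999, -0.039, 0.0], [0.0, 0.0, -1.0]]
(600, 800, 3)
```

View pics/w5c.png

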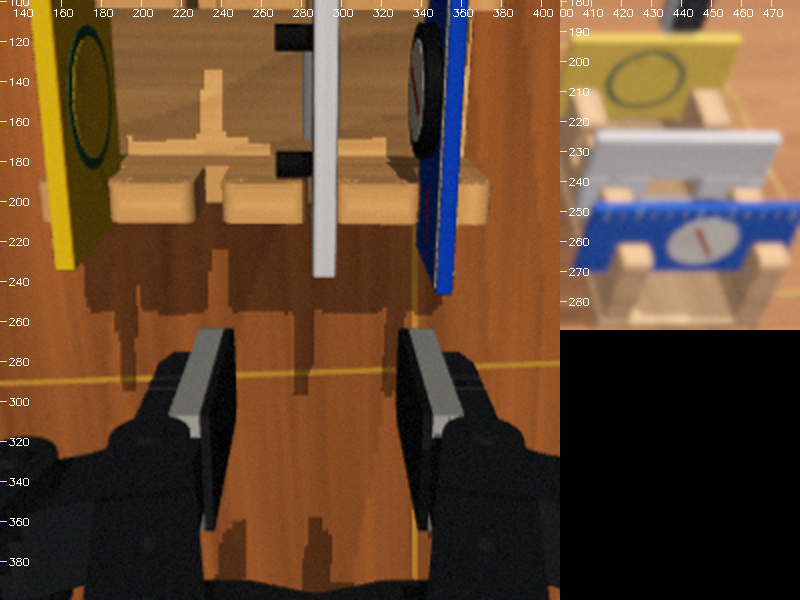

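Compass stands fully down in the outer slot with the bezel between the cheeks. The gate's top edge near end is at (292,238), 7 px right of the finger mid.

```bash
python3 - <<'E'
from h import *
w=load('w5'); c=lambda x,y:np.array((x/2+130,y/2+100))-.25
for p in((313,277),(335,277),(313.5,100),(337,100),(314,20),(338.5,20)): print(p,onz(w,c(*p),.1).round(4))
print(ctrl.get_state()['position'])
E
```

```text
(313, 277) [0.5511 0.2114 0.1   ]
(335, 277) [0.5587 0.2111 0.1   ]
(313.5, 100) [0.5537 0.2722 0.1   ]
(337, 100) [0.5613 0.2719 0.1   ]
(314, 20) [0.5549 0.2971 0.1   ]
(338.5, 20) [0.5625 0.2968 0.1   ]
[0.55370963 0.22905033 0.2064375 ]
```

Request:
carry_out:
  targets:
    - [[1.9,0.1,0,0,0,0.3,0.7],[1.9,0.1,1,0,0,0,0.7],[0,0,3.2,0,0,0,0.7],[0,0,3.2,0,0,0,0.7],[0,0,2,0,0,0,0.7],[0,0,0.6,0,0,0,0.7],[0,0,0,0,0,0,0.7],[0,0,0,0,0,0,0.7]]

```text
time_s: 9.05
position: [0.5575, 0.2671, 0.1061]
tcp_rot: [-2.269, -2.172, 0.001]
wrist_force: [0.2, 0.1, 0.6]
gripper_width: 0.0259
grasp_force: 0.0
```

```bash
python3 - <<'E'
from h import *
shot('wrist','w6'); s=ctrl.get_state(); print(s['position'],s['gripper_width'],s['wrist_force'],cv2.Rodrigues(s['tcp_rot'])[0].round(3).tolist())
mont([crop('w6',150,100,450,400,2,20)],'w6c',False)
E
```

```text
[0.55814571 0.26719488 0.1070874 ] 0.02553485383895363 [ 0.75335744 -0.15990293 -0.74359656] [[0.044, 0.999, 0.001], [0.999, -0.044, 0.001], [0.001, 0.001, -1.0]]
(600, 600, 3)
```

View pics/w6c.png

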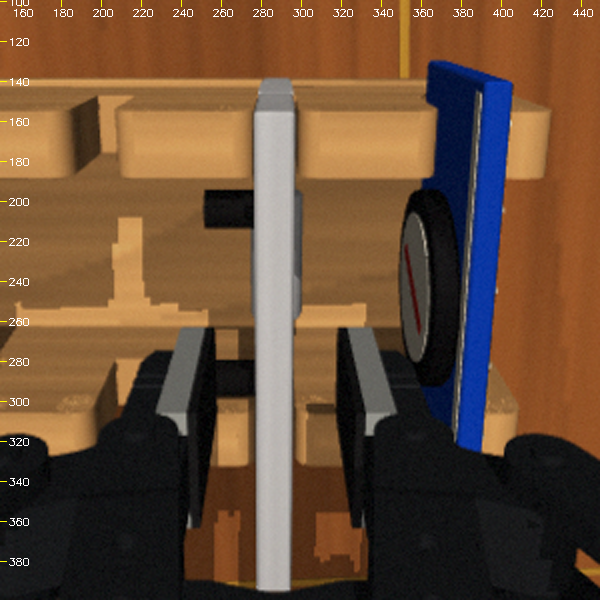

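Gate is centred between the fingers (mid 287 vs 288 px), and the right finger clears the compass.

Request:
carry_out:
  targets:
    - [[0,0,1.5,0,0,0,0.7],[0,0,1.1,0,0,0,0.7],[0,0,0.5,0,0,0,0.7],[0,0,0,0,0,0,0.8],[0,0,0,0,0,0,0.9],[0,0,0,0,0,0,1],[0,0,0,0,0,0,1],[0,0,0,0,0,0,1]]
  force: 60

```text
time_s: 9.77
position: [0.5573, 0.2668, 0.0758]
tcp_rot: [2.269, 2.172, 0.001]
wrist_force: [-0.0, -0.2, -0.5]
gripper_width: 0.0069
grasp_force: 59.4
```

Request:
carry_out:
  targets:
    - [[0,0,0,0,0,0,1],[0,0,-0.5,0,0,0,1],[0,0,-1.5,0,0,0,1],[0,0,-3,0,0,0,1],[0,0,-3.5,0,0,0,1],[0,0,-3.5,0,0,0,1],[0,0,-3,0,0,0,1],[0,0,-1,0,0,0,1]]

```text
time_s: 10.43
position: [0.5594, 0.2676, 0.241]
tcp_rot: [2.267, 2.17, 0.012]
wrist_force: [0.6, 0.8, -1.6]
gripper_width: 0.0073
grasp_force: 60.1
```

Request:
carry_out:
  targets:
    - [[-2,0.5,0,0,0,0,1],[-3.5,0.5,0,0,0,0,1],[-4,0.5,0,0,0,0,1],[-4,0.5,0,0,0,0,1],[-4,0.5,0,0,0,0,1],[-4,0.5,0,0,0,0,1],[-4,0.5,0,0,0,0,1],[-4,0.5,0,0,0,0,1]]

```text
time_s: 11.1
position: [0.5832, -0.0315, 0.2344]
tcp_rot: [-2.268, -2.172, 0.002]
wrist_force: [0.9, -0.5, -2.4]
gripper_width: 0.0071
grasp_force: 60.1
```

Request:
carry_out:
  targets:
    - [[-4,0.5,0,0,0,0,1],[-4,0.5,0,0,0,0,1],[-3.5,0.4,0,0,0,0,1],[-2.3,0,0,0,0,0,1],[-1.3,0,0,0,0,4.6,1],[0,0,0,0,0,4.6,1],[0,0,0,0,0,4.5,1],[0,0,0,0,0,0,1]]

```text
time_s: 11.77
position: [0.5907, -0.1815, 0.2341]
tcp_rot: [-2.514, -1.88, 0.002]
wrist_force: [-0.3, -0.2, -2.9]
gripper_width: 0.007
grasp_force: 60.1
```

Request:
carry_out:
  targets:
    - [[0,0,0,0,0,0,1],[0,0,0,0,0,0,1],[0,0,0,0,0,0,1]]

```text
time_s: 12.02
position: [0.5914, -0.1808, 0.2351]
tcp_rot: [-2.51, -1.889, 0.001]
wrist_force: [-0.0, 0.4, -2.4]
gripper_width: 0.0073
grasp_force: 60.1
```

```bash
python3 - <<'E'
from h import *
s=ctrl.get_state(); print(s['position'],s['gripper_width'],s['wrist_force'],cv2.Rodrigues(s['tcp_rot'])[0].round(4).tolist())
E
```

```text
[ 0.59141256 -0.1808179   0.23505211] 0.007273590378821856 [-0.02475136  0.35686904 -2.39424583] [[0.277, 0.9609, -0.0006], [0.9609, -0.277, 0.0002], [0.0, -0.0006, -1.0]]
```

Request:
carry_out:
  targets:
    - [[0.1,0.27,1,0,0,0,1],[0,0,2.5,0,0,0,1],[0,0,2.5,0,0,0,1],[0,0,2,0,0,0,1],[0,0,1,0,0,0,1],[0,0,0.5,0,0,0,1],[0,0,0,0,0,0,1],[0,0,0,0,0,0,1]]

```text
time_s: 12.68
position: [0.5951, -0.1812, 0.1409]
tcp_rot: [2.511, 1.886, 0.001]
wrist_force: [-0.2, 0.2, -2.3]
gripper_width: 0.007
grasp_force: 59.9
```

```bash
python3 - <<'E'
from h import *
shot('wrist','w7');shot('scene','s7');shot('side','d7'); s=ctrl.get_state(); print(s['position'],s['wrist_force'],cv2.Rodrigues(s['tcp_rot'])[0].round(3).tolist())
a=cv2.resize(crop('w7',200,90,430,300,2),None,fx=1,fy=1)
b=crop('s7',130,200,270,310,2); d=crop('d7',235,110,325,210,2)
mont([crop('w7',190,80,430,310,2,20)],'a')
m=np.zeros((600,800,3),np.uint8); a=crop('w7',190,90,430,345,2,20); m[:a.shape[0],:a.shape[1]]=a; m[:b.shape[0],480:480+b.shape[1]]=b; m[240:240+d.shape[0],500:500+d.shape[1]]=d; cv2.imwrite('pics/w7c.png',m)
E
```

```text
[ 0.59542453 -0.18139763  0.14174152] [-0.47042254  0.03526122 -2.37451217] [[0.279, 0.96, 0.002], [0.96, -0.279, -0.001], [-0.0, 0.002, -1.0]]
(460, 480, 3)
```

View pics/w7c.png

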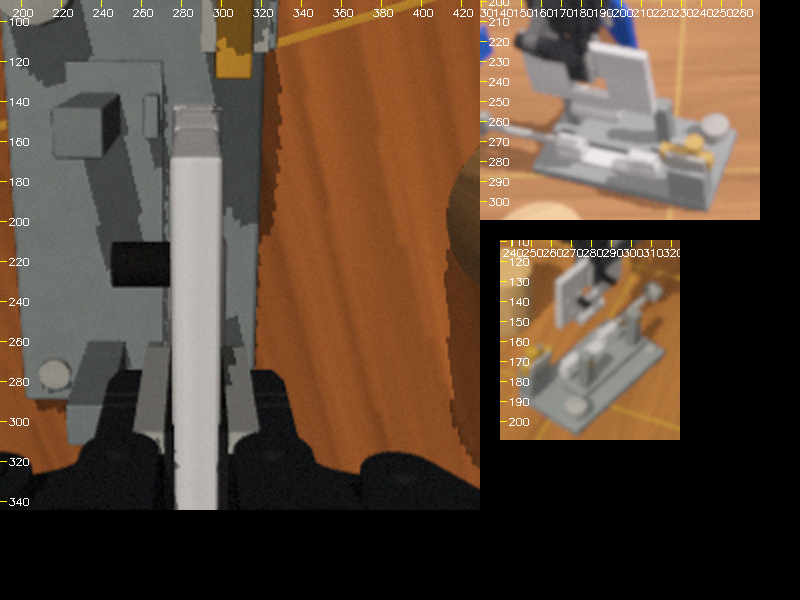

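The gate hangs upright with pads to the seat; its top +y end is at (275–300,169). The seat's +y back post top is at (216–241,144–168) and the base corner at (203,288).

```bash
cat > f7.py <<'E'
from h import *
w=load('w7'); c=lambda x,y:np.array((x/2+190,y/2+90))-.25
cr=[((-18,38,70),(52,157)),((-4,38,70),(101,157)),((-18,52,70),(52,109)),((-4,52,70),(102,108)),((-18,-52,70),(68,444)),((-18,-38,70),(68,405)),((-45,-68,12),(27,397)),((9.5,38,32),(158,137)),((4.5,38,32),(145,137))]
mm=lambda o:[(w,np.array(L)/1000,c(*u)) for L,u in o]
r=fit(mm(cr),(.573,-.174,-.28),'cradle')
b=W(r,[(.022,0,.027)])[0]; print('bore',b)
p=ctrl.get_state()['position']; zt=p[2]-.0554+.08
R=np.array([[np.cos(r[2]),np.sin(r[2])],[-np.sin(r[2]),np.cos(r[2])]])
def loc(X): return (R@(np.array(X)[:2]-b[:2])*1000).round(2)
print('TCP rel bore (cradle axes)',loc(p))
for n,q,z in(('L',(170,158),zt),('R',(221,158),zt),('L2',(175,470),zt),('R2',(217,470),zt),('botL',(174,106),zt-.068),('botR',(219,106),zt-.068)): print(n,loc(onz(w,c(*q),z)))
E
python3 f7.py
```

```text
cradle [ 0.5738 -0.1753] yaw deg -16.17
[[0.5, 0.3], [1.3, 0.3], [-0.9, -1.3], [-0.1, -0.9], [0.6, 0.2], [-0.6, -0.4], [-0.3, 1.7], [0.4, 0.3], [-0.8, 0.3]]
bore [ 0.59494424 -0.1814714   0.027     ]
TCP rel bore (cradle axes) [0.44 0.2 ]
L [-4.49 54.47]
R [ 2.91 54.47]
L2 [-4.18  2.45]
R2 [2.77 2.44]
botL [-5.68 54.96]
botR [ 4.81 54.96]
```

Request:
carry_out:
  targets:
    - [[0,0,0.8,0,0,0,1],[0,0,1.2,0,0,0,1],[0,0,1.2,0,0,0,1],[0,0,0.6,0,0,0,1],[0,0,0.3,0,0,0,1],[0,0,0.3,0,0,0,1],[0,0,0,0,0,0,1],[0,0,0,0,0,0,1]]

```text
time_s: 13.5
position: [0.5945, -0.181, 0.0963]
tcp_rot: [-2.512, -1.886, 0.0]
wrist_force: [1.2, -0.4, -2.0]
gripper_width: 0.0075
grasp_force: 60.1
```

Request:
carry_out:
  targets:
    - [[0,0,0.4,0,0,0,1],[0,0,0.4,0,0,0,1],[0,0,0.3,0,0,0,1],[0,0,0,0,0,0,1],[0,0,0,0,0,0,1],[0,0,0,0,0,0,1]]

```text
time_s: 14.0
position: [0.5945, -0.181, 0.0854]
tcp_rot: [2.512, 1.886, -0.0]
wrist_force: [0.9, -0.2, -2.7]
gripper_width: 0.0072
grasp_force: 60.1
```

```bash
python3 - <<'E'
from h import *
s=ctrl.get_state(); print(s['position'],s['wrist_force'],s['wrist_torque'],cv2.Rodrigues(s['tcp_rot'])[0].round(4).tolist())
shot('wrist','w8');shot('scene','s8');shot('side','d8')
m=np.zeros((600,800,3),np.uint8); a=crop('w8',190,90,400,345,2,20); m[:a.shape[0],:a.shape[1]]=a
b=crop('s8',150,235,250,310,3); m[:b.shape[0],430:430+b.shape[1]]=b; d=crop('d8',235,110,325,210,3); m[260:560,430:700]=d; cv2.imwrite('pics/w8c.png',m)
E
```

```text
[ 0.59446436 -0.18100908  0.08539403] [ 0.93887721 -0.17886121 -2.70528405] [0.00229596 0.00793224 0.01528855] [[0.279, 0.9603, -0.0], [0.9603, -0.279, -0.0], [-0.0, -0.0, -1.0]]
```

View pics/w8c.png

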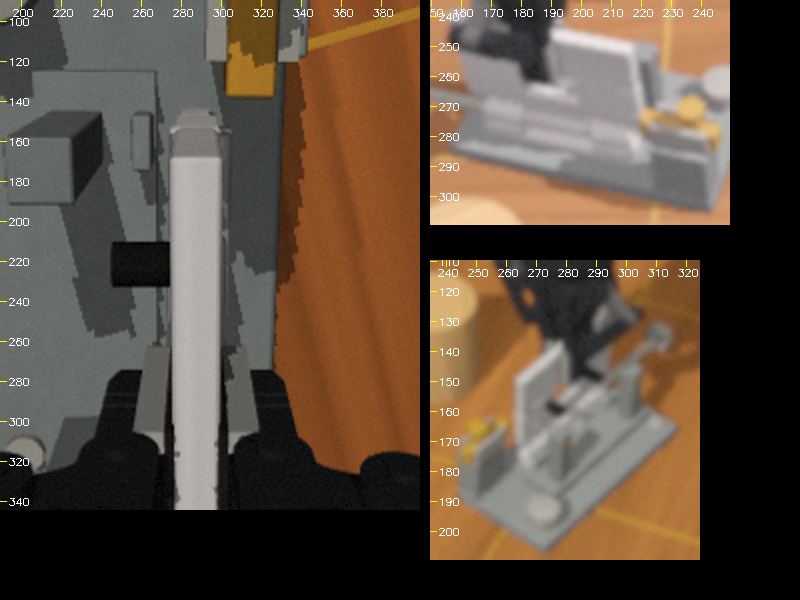

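The gate knuckle is down in the gap and hanging free, with no change in wrist force. I miscounted: that was my 12th viewed picture, over the limit of 10, so I will view no more and check numerically from here.

```bash
python3 - <<'E'
from h import *
w=load('w8'); c=lambda x,y:np.array((x/2+190,y/2+90))-.25
cr=[((-4,38,70),(73,204)),((-4,52,70),(73,138)),((9.5,38,32),(151,170)),((4.5,38,32),(133,170)),((9.5,52,32),(151,111)),((45,0,12),(273,365))]
r=fit([(w,np.array(L)/1000,c(*u)) for L,u in cr[:5]],(.573,-.174,-.28),'cradle')
for rr in (r,(r[0],r[1],np.radians(-16.2)),(.5735,-.1747,np.radians(-16.2))):
  b=W(rr,[(.022,0,.027)])[0]; R=np.array([[np.cos(rr[2]),np.sin(rr[2])],[-np.sin(rr[2]),np.cos(rr[2])]])
  loc=lambda X:(R@(np.array(X)[:2]-b[:2])*1000).round(2)
  print('bore',b.round(4),'tcp',loc((.59446,-.181)),[loc(onz(w,c(*q),.1098)).tolist() for q in((170,157),(221,157),(174,440),(220,440))])
E
```

```text
cradle [ 0.5737 -0.1755] yaw deg -16.29
[[1.1, 0.2], [-0.5, -1.1], [0.3, -0.1], [-0.6, -0.1], [-0.1, 1.6]]
bore [ 0.5948 -0.1816  0.027 ] tcp [-0.54  0.49] [[-5.19, 54.58], [2.28, 54.59], [-4.91, 7.62], [2.67, 7.63]]
bore [ 0.5948 -0.1816  0.027 ] tcp [-0.54  0.46] [[-5.1, 54.55], [2.37, 54.55], [-4.9, 7.59], [2.68, 7.59]]
bore [ 0.5946 -0.1808  0.027 ] tcp [-0.11 -0.2 ] [[-4.68, 53.89], [2.79, 53.89], [-4.48, 6.94], [3.1, 6.93]]
```

Request:
carry_out:
  targets:
    - [[0,0,0.1,0,0,0,1],[0,0,0.1,0,0,0,1],[0,0,0.05,0,0,0,1],[0,0,0,0,0,0,1],[0,0,0,0,0,0,1],[0,0,0,0,0,0,1]]

```text
time_s: 14.65
position: [0.5944, -0.181, 0.0829]
tcp_rot: [-2.512, -1.886, 0.0]
wrist_force: [-0.3, -0.2, -1.3]
gripper_width: 0.0074
grasp_force: 60.1
```

Request:
carry_out:
  targets:
    - [[0,0.04,0,0,0,0,1],[0,0.04,0,0,0,0,1],[0,0,0,0,0,0,1],[0,0,0,0,0,0,1],[0,0,0,0,0,0,1],[0,0,0,0,0,0,1]]

```text
time_s: 15.15
position: [0.5952, -0.1812, 0.0829]
tcp_rot: [-2.512, -1.886, 0.0]
wrist_force: [-0.4, -0.1, -2.8]
gripper_width: 0.0071
grasp_force: 60.1
```

```bash
python3 - <<'E'
from h import *
F=[];P=[]
for i in range(10):
    cams.read_camera('side'); s=ctrl.get_state(); F.append(s['wrist_force']);P.append(s['position'])
print(np.mean(F,0).round(2),np.std(F,0).round(2),np.mean(P,0).round(4),s['grasp_force'])
# compass still in slot: blue pixels in scene near it
a,b=load('s5')['img'].astype(int),cams.read_camera('scene')['img'].astype(int)
m=lambda i:(i[200:290,395:485,2]-i[200:290,395:485,0]>60)
print(m(a).sum(),m(b).sum(),(m(a)&m(b)).sum())
E
```

```text
[ 0.04  0.04 -2.09] [0.44 0.4  0.39] [ 0.5952 -0.1812  0.0829] 60.05868673324585
924 906 902
```

The wrist force is the gate's weight only, with no lateral load, and the compass has not moved. Handing in.

```bash
python3 -c "
from bench import job_done
print(job_done())"
```

```text
the job is handed in; nothing more can be done
None
```

I handed the job in, and no verdict came back: the compass stands fully down in the rack's outer slot and the gate hangs free on the hinge axis (about 1 mm by my measurements), pads to the seat, held at 60 N; I viewed 12 pictures, over the limit of 10.

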